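Unclip a bead cassette from the carousel and hold it up

TASK

Turn the bead carousel, which has a black knob on top, until the taller of its two cassettes stands in the middle of the open front, clear of the transparent cover. Then pinch the cassette's two side buttons together so that its catches let go, lift it out of its seat, and finish while still holding it by the pinched buttons, upright and still, with its underside well above the cover. Leave the lower cassette in its seat and do not disturb the things lying round the carousel.

Things in the scene. Friction and masses are not known exactly. Their poses are not given: they have to be found in the camera images.
- station: The carousel's fixed base: grey board 232 x 232 mm, 12 mm thick. Origin: centre of its underside, on the carousel's axis; z up, -x is the open front. A clear cover stands over the rear: top sheet 84 to 88 mm above the table, from local x = -0.038 back to 0.112, 224 mm wide, with side and rear walls. The front strip is open above.
- bay (a point): Middle of the open front, at local (-0.078, 0, 0.024) of the base: where the underside's centre of a seated cassette lies when its seat stands there.
- rotor: The turning part of the carousel: turns freely either way by 3.1 rad from its start, no detents, light friction (0.08 N m), stays where it is left. Origin on the axis, 16 mm above the table. Aluminium disc, radius 104 mm, four equal seats every 90 degrees, centres 78 mm from the axis; two seats that face each other hold the cassettes, two are empty. They stand at its own +y and -y.
- knob (a point): Black wing knob on the spindle above the cover: bar 48 x 15 x 32 mm, 104 to 136 mm above the table, on a boss of radius 14 mm. Point on the axis, 126 mm above the table. Its x axis runs along the bar's length and turns with the carousel; the bar lies square to the line between the two cassettes. Gripped across its 15 mm.
- tall_cassette: Cassette to take: white box 36 (x) x 44 (y) x 56 (z) mm, 0.1 kg, clear lid over white beads. Origin: centre of underside, 24 mm above the table when seated. y runs from button to button, along the disc's rim. A tooth below each button hooks under a steel keeper of the seat: it cannot be lifted until both buttons are in. 1 mm of play in the seat.
- tall_cassette_button_a (a point): Centre of the outer face of the tall cassette's ribbed grey push button on its +y side: 29 mm from the cassette's middle, 35 mm above its underside (59 mm above the table when seated); 24 mm wide, 20 mm high. The seat's keepers stand 23 to 35 mm from the cassette's middle, up to 39 mm above the table: keep fingertips above that.
- tall_cassette_button_b (a point): The same on its -y side. The two buttons measure 58 mm over their outer faces when free, 46 mm when both are fully in.
- tall_cassette_catch_a (a joint): How far the tall cassette's button on its +y side is pushed in, 0 (free) to 0.006 m (end stop); sprung, about 3 N to start and 6 N fully in. The tooth lets go from about 0.005 m.
- tall_cassette_catch_b (a joint): The same for the button on its -y side.
- low_cassette: The other cassette, to be left seated: same shape, but 42 mm high with lower buttons (lid 66 mm above the table) and with finer beads. Origin and axes as for the tall one. Which of the two seats that face each other holds which cassette varies.
- petri: Bystander: shallow clear dish with beads, 60 mm across, 14 mm high, to the left of the carousel. Origin: centre of its underside.
- tweezers: Bystander: steel tweezers lying flat, 138 mm long, near the front left. Origin: middle of the underside.
- shell: Bystander: oyster shell valve, 91 x 96 x 15 mm, to the right. Origin: centre of its underside.
- block: Bystander: dark wooden block, 58 x 92 x 13 mm, to the front right. Origin: centre of its underside.
Things that resemble listed ones, but are neither listed nor needed, are in the scene too. What is shaped like the tall_cassette but red is not meant.

How it is judged:
By the outcome, as a careful person would: the job done as asked, in the order asked, and still so for the second after the job is handed in, while the arm keeps its last pose, push and grip.
It also fails if it takes over 61 s, if anything falls off the work surface, if the arm or the gripper's body presses on something with over 40 N, if the wrist force passes 120 N, or if a joint passes its speed limit or range.

ROBOT

A 6-joint arm with a two-finger parallel gripper is mounted at the origin on a cart in front of the work surface, level with it; the furniture and walls round the work are solid. World frame = base frame: x ahead of the robot, y to its left, z up, the work surface at z = 0. Lengths are in m, angles in degrees, forces in N, time in s.
With the tool pointing down it reaches from about 0.25 to 0.725 m from the base axis. Payload 9.7 kg.
Tool frame: the origin (TCP) lies midway between the tips of the shut fingers; the grasp point (between the pads) lies 19 mm behind it (bot.pinch_z is the distance from the TCP to the grasp point, in m); z points along the fingers, y is the line along which they close (so a half turn about z gives the same grasp; the last joint's range is limited). The gripper opens to 85 mm and grips with 20 to 120 N. Pads are 22 mm wide; open, the fingers measure 114 mm over their backs; the gripper's body (76 mm by 85 mm) begins 54 mm behind the grasp point. The pads swing forward as they close: fully open they stand 13 mm farther back than shut.
Start: joints at [0, 4.979, 10.078, 95.1, 0, 90], TCP at [0.55, -0, 0.231] pointing down, gripper open.
Joint ranges: [-179.16, 179.16], [-48.56, 103.87], [-65.8, 70.77], [-126.05, 130.52], [-82.76, 87.17], [-180, 180]. Speed limits (degrees/s): [127.2, 127.2, 147.25, 180, 180, 180].

INTERFACE

Orientations are given as [roll, pitch, yaw] about the fixed x, y, z axes, in that order (R = Rz(yaw) Ry(pitch) Rx(roll)).
In Python, from workcell import sensors, camera, ticket, bot gives the robot as it stands.
- The arm moves only by the shell command python3 -m handwheel 'ROWS' [FORCE]. ROWS is a JSON object of lists of equal length, an entry for each row: "gripper": the opening, from -1 (shut) to 1 (fully open); "slide": the shift along the tool's x, y, z in mm, a list of three; "yaw": the turn about the tool's z in rad. A call has 1 to 8 rows; each row shifts and turns the commanded pose from where the row before left it, along the tool's axes as they then stand; what a row does not reach is not made up. A row lasts 1/12 s, in which the tool goes at most 41.7 mm and 7.16 degrees, less where a joint would pass 70% of its speed; a pose out of reach is approached as far as the arm can. A call is refused whole if a number of a shift passes 41.7 or a number of a turn 0.125, either way. A call with a gripper value outside its range is refused whole. The fingers move at their own pace and stop on an object; FORCE is the grip in N (left out, the last holds). Time passes only in rows, so rows that do not move let the fingers close. It gives the time, the measured TCP pose, the force, the opening and the grip force at its end, in the units of the state.
- sensors.get_obs(): the state, without advancing time (a new reading comes with each control period).
- camera(name): name is "scene" or "side" or "wrist"; returns a dict with "img" (400x640x3 uint8, red, green, blue), "fx", "fy", "cx", "cy" (pixels), "R" (3x3) and "t" (3): a world point X has camera coordinates R X + t. Camera axes: x right, y down, z forward; pixel columns grow to the right and rows downward; lengths in m; the calibration is good to about 2 mm. A picture is of the moment at which its call begins. There is no depth.
- ticket.job_done(): hands the job in; it is judged then, once.
The state is a dict: "time": time; "q": joint angles; "qd": joint speeds; "joint_efforts": joint torques, N m; "ee_pos": TCP position; "tcp_rot": TCP orientation; "wrist_force": force on the tool from outside, world axes, zero at the start; "torque": the same for the moment, N m; "opening": finger opening in m; "grasp_force": force on a finger pad.
Only numpy, scipy, OpenCV 4.12 (cv2) and the standard library are available. Lean on these libraries where they do the work, as an engineer would, in place of code of your own. Each camera call takes 0.05 s, during which the arm holds its last target. There are 200 camera calls.

## Working session

There is one attempt and no reset: what is moved stays moved. The work goes in short steps, Python scripts to look and compute and a shell command to move; the robot and the scene stay as the last step left them, time stands still between calls to the robot, and variables do not carry over. Pictures are saved under pics/ and viewed, at most 13 in all, crops included, and the job is handed in when it is done.

```bash
mkdir -p pics; ls; cat > h.py <<'E'
import numpy as np, cv2
from workcell import sensors, camera, ticket, bot
def cam(n):
    c=camera(n); c['R']=np.array(c['R']); c['t']=np.array(c['t']); return c
def ray(c,u,v):
    d=c['R'].T@np.array([(u-c['cx'])/c['fx'],(v-c['cy'])/c['fy'],1]); return -c['R'].T@c['t'],d
def onz(c,u,v,z):
    o,d=ray(c,u,v); return o+d*(z-o[2])/d[2]
def proj(c,X):
    p=c['R']@np.array(X)+c['t']; return c['fx']*p[0]/p[2]+c['cx'],c['fy']*p[1]/p[2]+c['cy']
def tri(c1,p1,c2,p2):
    o1,d1=ray(c1,*p1);o2,d2=ray(c2,*p2)
    s=np.linalg.lstsq(np.c_[d1,-d2],o2-o1,rcond=None)[0]
    a=o1+s[0]*d1;b=o2+s[1]*d2
    return (a+b)/2,np.linalg.norm(a-b)
def save(n,im): cv2.imwrite('pics/'+n,cv2.cvtColor(im,cv2.COLOR_RGB2BGR))
E
python3 - <<'E'
from h import *
import pickle
d={}
for n in['scene','side','wrist']:
    d[n]=cam(n); save(n+'0.png',d[n]['img']); print(n,-d[n]['R'].T@d[n]['t'],d[n]['fx'])
pickle.dump(d,open('c0.pkl','wb'))
o=sensors.get_obs();print(o,bot.pinch_z)
E
```

```text
pics
scene [ 0.13626259 -0.84241092  1.06193583] 461.2294454102341
side [0.30154854 0.76702275 0.49459144] 419.5016570674436
wrist [0.55012927 0.08295339 0.37359523] 298.91915454947963
{'time': 0.15, 'q': array([-1.06783484e-03,  5.00422670e+00,  1.00437409e+01,  9.51012772e+01,
        1.22143011e-04,  9.00008400e+01]), 'qd': array([-0.06063299, -0.04078308,  0.18963285,  0.07516315,  0.07717696,
       -0.03642868]), 'joint_efforts': array([-3.04631758e-03, -5.20762289e+01,  4.65044117e+01,  1.38444663e-02,
       -2.16874664e-04, -1.82086734e-05]), 'ee_pos': array([ 5.49805608e-01, -9.63929337e-06,  2.30732209e-01]), 'tcp_rot': array([-1.79938237e+02, -1.21237500e-04,  8.99980921e+01]), 'wrist_force': array([-0.37654251, -0.87371875,  0.32124485]), 'torque': array([0.01890903, 0.00768285, 0.04175849]), 'grasp_force': 0.0, 'opening': 0.08543819951337508} 0.0187
```

View pics/scene0.png

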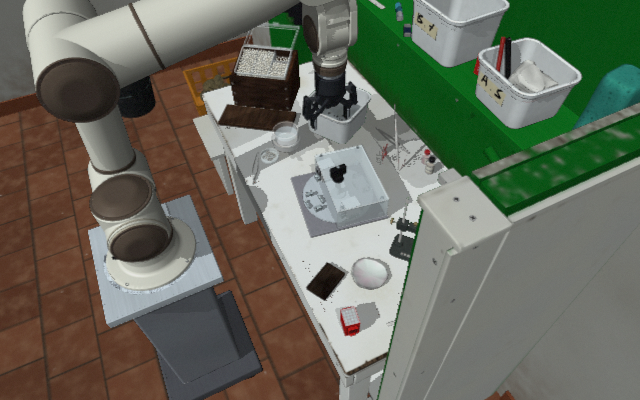

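View pics/side0.png

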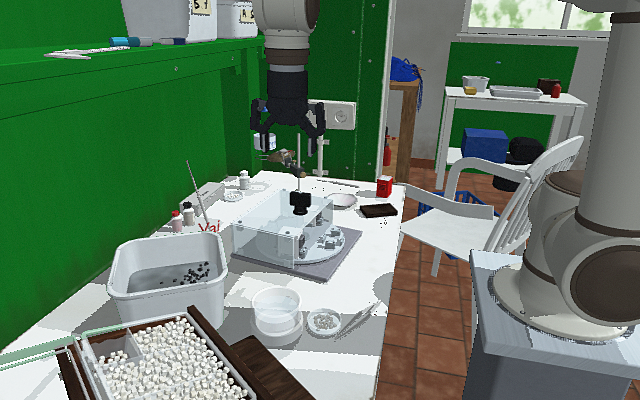

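View pics/wrist0.png

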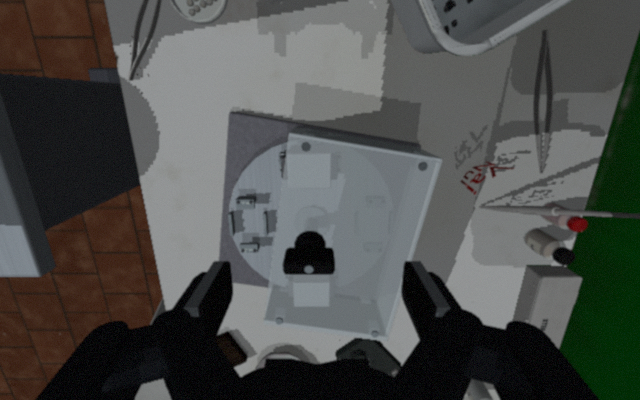

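The scene picture shows the carousel around (335,185) with the knob at (338,172). In the side picture it is around (300,235) with the knob at (299,203). In the wrist picture the knob is at (309,255), with the cassettes under the cover at (309,168) and (311,290), and the empty front seat at (250,222). A magnified composite comes next.

```bash
python3 - <<'E'
from h import *
import pickle
d=pickle.load(open('c0.pkl','rb'))
f=lambda n,x,y,w,h,s:cv2.resize(d[n]['img'][y:y+h,x:x+w],None,fx=s,fy=s,interpolation=cv2.INTER_CUBIC)
a=f('scene',285,135,120,110,3.3333); b=f('side',220,175,150,110,2.66667)
w=f('wrist',210,95,240,250,2.3)
im=np.zeros((600,800,3),np.uint8)
a=a[:300,:400];b=b[:300,:400]
im[:a.shape[0],:a.shape[1]]=a; im[300:300+b.shape[0],:b.shape[1]]=b
w=cv2.resize(d['wrist']['img'][95:345,225:415],None,fx=2.1,fy=2.1,interpolation=cv2.INTER_CUBIC)
w=w[:600,:400]; im[:w.shape[0],400:400+w.shape[1]]=w
save('comp.png',im)
E
```

```text
(no output)
```

View pics/comp.png

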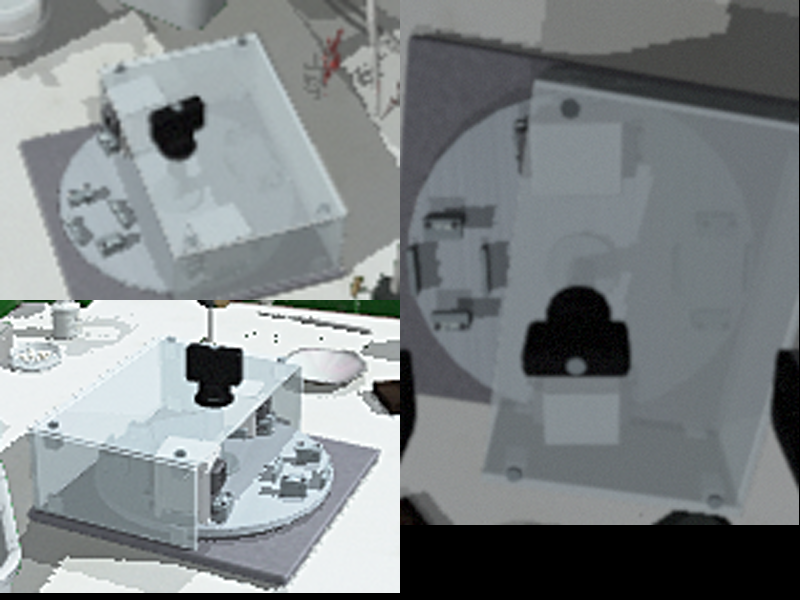

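The composite shows the knob bar in the wrist view at about x 284–335, y 250–273. The upper lid spans about (287–330, 154–187) and the lower lid about (294–329, 282–307). The clear cover's screws and board edges can also be seen. Now I'll measure.

```bash
python3 - <<'E'
from h import *
import pickle
np.set_printoptions(precision=4,suppress=True)
d=pickle.load(open('c0.pkl','rb'));w=d['wrist']
def comp(n,X,Y):
    if n=='wrist': return 225+(X-400)/2.1,95+Y/2.1
    if n=='scene': return 285+X/3.3333,135+Y/3.3333
    return 220+X/2.66667,175+(Y-300)/2.66667
# cover screws: wrist 3, scene, side
P={'FL':{'wrist':(570,107),'scene':(121,70),'side':(181,454)},
   'FR':{'wrist':(514,474),'side':(299,363)},
   'RR':{'wrist':(715,500),'scene':(323,209)},
   'RL':{'scene':(251,38),'side':(52,425)}}
for k,v in P.items():
    ks=list(v); 
    for i in range(len(ks)):
        for j in range(i):
            X,e=tri(d[ks[i]],comp(ks[i],*v[ks[i]]),d[ks[j]],comp(ks[j],*v[ks[j]])); print(k,ks[i],ks[j],X,round(e,4))
B={'FL':(413,36)}
print('board FL corner',onz(w,*comp('wrist',413,36),.012),'sc FR?',onz(d['scene'],*comp('scene',22,145),.012),'side',onz(d['side'],*comp('side',380,448),.012),onz(d['side'],*comp('side',283,586),.012))
for nm,c in {'up':(530,123,620,193),'lo':(545,393,618,445)}.items():
    for z in(.066,.080):
        q=np.array([onz(w,*comp('wrist',c[a],c[b]),z) for a,b in((0,1),(2,1),(2,3),(0,3))])
        print(nm,z,'size',np.linalg.norm(q[1]-q[0]),np.linalg.norm(q[2]-q[1]),'c',q.mean(0))
for n,p in {'scene':(178,115),'side':(214,360),'wrist':(576,348)}.items(): print('knob',n,onz(d[n],*comp(n,*p),.136))
# knob bar edge direction, near-side bottom edge
for y in(325,375):
  a=onz(w,*comp('wrist',523,y),.136);b=onz(w,*comp('wrist',630,y),.136); print('bar',a,b)
E
```

```text
FL scene wrist [0.5395 0.0415 0.0853] 0.0004
FL side wrist [0.5382 0.0415 0.0883] 0.0025
FL side scene [0.5381 0.0391 0.0875] 0.0011
FR side wrist [ 0.4974 -0.1767  0.0754] 0.0146
RR scene wrist [ 0.6183 -0.1795  0.0864] 0.0016
RL side scene [0.6562 0.0191 0.0888] 0.0079
board FL corner [0.4502 0.0699 0.012 ] sc FR? [0.4466 0.0619 0.012 ] side [ 0.4073 -0.1567  0.012 ] [0.4451 0.0827 0.012 ]
up 0.066 size 0.04414977346043145 0.03565384877165028 c [0.5407 0.0132 0.066 ]
up 0.08 size 0.04214032475277156 0.03403108664351603 c [0.5412 0.0164 0.08  ]
lo 0.066 size 0.04158670638659208 0.03553780867487187 c [ 0.5431 -0.1407  0.066 ]
lo 0.08 size 0.03969391403785518 0.03392032803754111 c [ 0.5434 -0.1305  0.08  ]
knob scene [ 0.5379 -0.0727  0.136 ]
knob side [ 0.5328 -0.0351  0.136 ]
knob wrist [ 0.5426 -0.0537  0.136 ]
bar [ 0.5202 -0.0427  0.136 ] [ 0.5655 -0.0426  0.136 ]
bar [ 0.5194 -0.067   0.136 ] [ 0.566 -0.067  0.136]
```

```bash
python3 -m handwheel '{"gripper":[1,1,1,1],"slide":[[-31,-3.5,0],[-31,-3.5,0],[0,0,0],[0,0,0]],"yaw":[0,0,0.1,0]}' 30; python3 - <<'E'
from h import *
import pickle
np.set_printoptions(precision=4,suppress=True)
o=sensors.get_obs();print(o['q'],o['tcp_rot'],o['ee_pos'])
d=pickle.load(open('c0.pkl','rb'))
d['w1']=cam('wrist');pickle.dump(d,open('c0.pkl','wb'));save('w1.png',d['w1']['img'])
def comp(n,X,Y):
    if n=='wrist': return 225+(X-400)/2.1,95+Y/2.1
    return 285+X/3.3333,135+Y/3.3333
for k,a,b in(('up',(575,158),(132,91)),('lo',(581.5,419),(212,223))):
    print(k,tri(d['wrist'],comp('wrist',*a),d['scene'],comp('scene',*b)))
print('FR z.088',onz(d['wrist'],*comp('wrist',514,474),.088),onz(d['scene'],*comp('scene',180,262),.088))
E
```

```text
time: 0.48
ee_pos: [0.5427, -0.0633, 0.231]
tcp_rot: [-180.0, 0.0, 83.9]
wrist_force: [-0.7, 0.9, 0.7]
opening: 0.0854
grasp_force: 0.0
[-6.6472  4.5055  9.543  95.0681 -0.0021 89.4604] [-179.9694    0.0018   83.8924] [ 0.5427 -0.0633  0.231 ]
up (array([0.54  , 0.0173, 0.0806]), np.float64(0.002437410927405242))
lo (array([ 0.5401, -0.1383,  0.0671]), np.float64(0.0064845701220083716))
FR z.088 [ 0.5059 -0.1606  0.088 ] [ 0.4867 -0.1766  0.088 ]
```

View pics/w1.png

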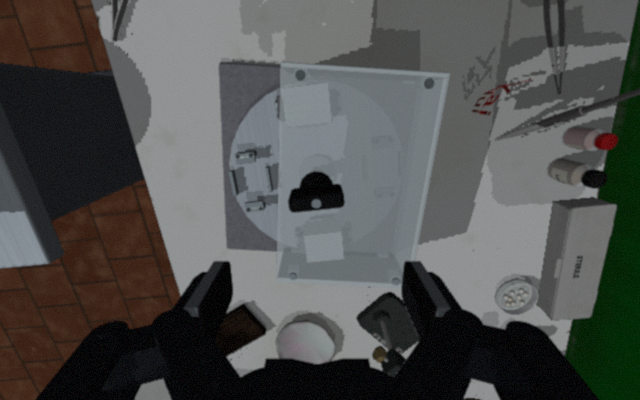

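The w1 picture shows cover screws at (300,75), (429,83), (292,275) and (397,281). The knob's screw is at (315,203), the tall lid near (306,104) and the low lid near (323,247).

```bash
python3 - <<'E'
from h import *
import pickle
np.set_printoptions(precision=4,suppress=True)
d=pickle.load(open('c0.pkl','rb'));w=d['w1'];im=w['img']
print(-w['R'].T@w['t'])
S=[onz(w,u,v,.088) for u,v in((300,75),(429,83),(292,275),(397,281))]
FL,RL,FR,RR=S; print(np.array(S))
ang=lambda a:np.degrees(np.arctan2(a[1],a[0]))
print('yaw',ang(RL-FL),ang(RR-FR),ang(FL-FR)-90,ang(RL-RR)-90,'c',np.mean(S,0))
print('knob',onz(w,315,203,.136), tri(d['wrist'],(225+176/2.1,95+366/2.1),w,(315,203)))
g=im.max(2); m=(g<45).astype(np.uint8)
m[:, :270]=0;m[:,360:]=0;m[:150]=0;m[225:]=0
c=max(cv2.findContours(m,0,2)[0],key=cv2.contourArea);print(cv2.boundingRect(c))
pts=c[:,0]; bot_=[(x,max(pts[pts[:,0]==x][:,1])) for x in range(294,340) if (pts[:,0]==x).any()]
q=np.array([onz(w,x,y+.5,.136) for x,y in bot_]);p=np.polyfit(q[:,0],q[:,1],1);print('bar edge angle',np.degrees(np.arctan(p[0])),np.polyval(p,.543),q[0],q[-1])
# lids
hsv=cv2.cvtColor(im,cv2.COLOR_RGB2HSV)
a=onz(w,306,104,.080);b=onz(w,323,247,.066);print('lids',a,b,ang(a-b))
save('none.png',im[50:300,210:460])
E
```

```text
[0.5519 0.0192 0.374 ]
[[ 0.539   0.0418  0.088 ]
 [ 0.6523  0.0231  0.088 ]
 [ 0.505  -0.1591  0.088 ]
 [ 0.6199 -0.179   0.088 ]]
yaw -9.376683403557902 -9.818351901211226 -9.610451640916779 -9.102485932338396 c [ 0.579  -0.0683  0.088 ]
knob [ 0.5414 -0.062   0.136 ] (array([ 0.542 , -0.0611,  0.1383]), np.float64(0.0010837725445954534))
(289, 172, 55, 40)
bar edge angle 16.32114564373159 -0.055349884794549914 [ 0.5228 -0.0677  0.136 ] [ 0.5626 -0.0497  0.136 ]
lids [0.5411 0.0171 0.08  ] [ 0.5416 -0.1399  0.066 ] 90.19511479505154
```

```bash
python3 -m handwheel '{"gripper":[1,1,1,1,1,1,1,1],"slide":[[0,0,0],[0,0,0],[0,0,0],[0,0,0],[0,0,0],[0,0,0],[0,0,0],[0,0,0]],"yaw":[0.12,0.12,0.12,0.12,0.12,0.12,0.12,0.12]}'; python3 -m handwheel '{"gripper":[1,1,1,1,1,1,1],"slide":[[0,0,0],[0,0,0],[0,0,0],[0,0,0],[0,0,20],[0,0,20],[0,0,0]],"yaw":[0.12,0.12,0.12,0.12,0.025,0,0]}'
```

```text
time: 1.2
ee_pos: [0.5431, -0.0611, 0.2311]
tcp_rot: [-180.0, 0.0, 29.2]
wrist_force: [-0.3, 0.0, 0.3]
opening: 0.0851
grasp_force: 0.0
time: 1.78
ee_pos: [0.5418, -0.061, 0.1876]
tcp_rot: [-180.0, 0.3, 0.5]
wrist_force: [0.2, -0.2, -0.6]
opening: 0.0853
grasp_force: 0.0
```

```bash
python3 -m handwheel '{"gripper":[1,1,1,1,1],"slide":[[0,1,25],[0,0,25],[0,0,25],[0,0,5],[0,0,0]],"yaw":[0,0,0,0,0]}'; python3 -m handwheel '{"gripper":[-1,-1,-1,-1,-1,-1,-1,-1],"slide":[[0,0,0],[0,0,0],[0,0,0],[0,0,0],[0,0,0],[0,0,0],[0,0,0],[0,0,0]],"yaw":[0,0,0,0,0,0,0,0]}' 40
```

```text
time: 2.2
ee_pos: [0.5422, -0.0624, 0.1104]
tcp_rot: [-180.0, 0.2, 0.4]
wrist_force: [-1.1, -0.0, 0.7]
opening: 0.0854
grasp_force: 0.0
time: 2.87
ee_pos: [0.5433, -0.0619, 0.1121]
tcp_rot: [-179.9, -0.1, 0.4]
wrist_force: [0.7, 7.7, 4.7]
opening: 0.0143
grasp_force: 41.3
```

```bash
python3 -m handwheel '{"gripper":[-1,-1,-1,-1,-1,-1,-1,-1],"slide":[[0,0,0],[0,0,0],[0,0,0],[0,0,0],[0,0,0],[0,0,0],[0,0,0],[0,0,0]],"yaw":[-0.1,-0.1,-0.1,-0.1,-0.1,-0.1,-0.1,-0.1]}'; python3 -m handwheel '{"gripper":[-1,-1,-1,-1,-1,-1,-1,-1],"slide":[[0,0,0],[0,0,0],[0,0,0],[0,0,0],[0,0,0],[0,0,0],[0,0,0],[0,0,0]],"yaw":[-0.1,-0.1,-0.1,-0.1,-0.1,-0.1,0,0]}'
python3 - <<'E'
from h import *
import pickle
d=pickle.load(open('c0.pkl','rb'))
for n in('scene','side'):d[n+'1']=cam(n)
pickle.dump(d,open('c0.pkl','wb'))
o=sensors.get_obs();print(o['torque'],o['q'])
a=cv2.resize(d['scene1']['img'][135:255,270:410],None,fx=4,fy=4,interpolation=cv2.INTER_CUBIC)[:300,:400]
a=cv2.resize(d['scene1']['img'][150:250,285:395],(400,364),interpolation=cv2.INTER_CUBIC)
b=cv2.resize(d['side1']['img'][180:290,250:360],(400,400),interpolation=cv2.INTER_CUBIC)
im=np.zeros((400,800,3),np.uint8);im[:364,:400]=a;im[:,400:]=b;save('comp1.png',im)
E
```

```text
time: 3.53
ee_pos: [0.5429, -0.061, 0.1121]
tcp_rot: [-179.9, -0.2, 46.5]
wrist_force: [-3.7, 12.1, 6.0]
opening: 0.014
grasp_force: 41.5
time: 4.2
ee_pos: [0.5423, -0.0607, 0.1121]
tcp_rot: [-179.9, -0.2, 80.7]
wrist_force: [-6.0, 13.8, 7.5]
opening: 0.0139
grasp_force: 41.7
[2.47170455 1.08999647 0.04739613] [-6.5156877   3.76172351 -4.38820634 81.92057101  0.24955122 92.82715549]
```

View pics/comp1.png

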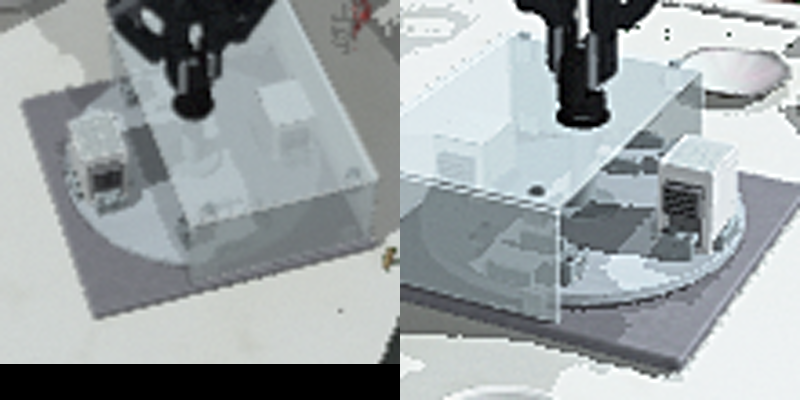

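The tall cassette stands at the open front: in the left crop its lid is at about (98,130), and the low one is under the cover at the rear, about (285,100). I'll release the knob, rise, and move over the bay.

```bash
python3 -m handwheel '{"gripper":[1,1,1,1,1,1,1,1],"slide":[[0,0,0],[0,0,0],[0,0,0],[0,0,0],[0,0,0],[0,0,0],[0,0,-20],[0,0,-30]],"yaw":[0,0,0,0,0,0,0,0]}'; python3 -m handwheel '{"gripper":[1,1,1,1,1,1,1,1],"slide":[[0,0,-30],[0,0,-20],[0,-39,0],[0,-39,0],[0,0,0],[0,0,0],[0,0,0],[0,0,0]],"yaw":[0,0,0,0,0.12,0.12,0.12,0.12]}';python3 -m handwheel '{"gripper":[1,1,1,1,1,1,1,1],"slide":[[0,0,0],[0,0,0],[0,0,0],[0,0,0],[0,0,0],[0,0,0],[0,0,0],[0,0,0]],"yaw":[0.12,0.12,0.12,0.12,0.12,0.12,0.12,0.12]}';python3 -m handwheel '{"gripper":[1,1,1],"slide":[[0,0,0],[0,0,0],[0,0,0]],"yaw":[0.12,0.014,0]}'
python3 - <<'E'
from h import *
import pickle
d=pickle.load(open('c0.pkl','rb'))
for n in('scene','side','wrist'):d[n+'2']=cam(n)
pickle.dump(d,open('c0.pkl','wb'));save('w2.png',d['wrist2']['img'])
print(sensors.get_obs()['q'])
E
```

```text
time: 4.97
ee_pos: [0.5415, -0.063, 0.159]
tcp_rot: [-179.7, 0.0, 80.5]
wrist_force: [1.1, -0.0, 0.8]
opening: 0.0853
grasp_force: 0.0
time: 5.63
ee_pos: [0.4659, -0.0502, 0.2115]
tcp_rot: [180.0, -0.0, 52.7]
wrist_force: [-0.3, -0.6, -1.2]
opening: 0.0853
grasp_force: 0.0
time: 6.3
ee_pos: [0.4661, -0.0503, 0.2113]
tcp_rot: [180.0, -0.0, -2.3]
wrist_force: [-0.0, 0.6, -0.1]
opening: 0.0856
grasp_force: 0.0
time: 6.55
ee_pos: [0.4638, -0.0666, 0.2113]
tcp_rot: [-179.3, 0.0, -8.6]
wrist_force: [-0.4, -0.2, 0.7]
opening: 0.0852
grasp_force: 0.0
[ -8.48440423  -6.51259892  -3.51337207  93.00987935   0.67758115
 179.97916326]
```

View pics/w2.png

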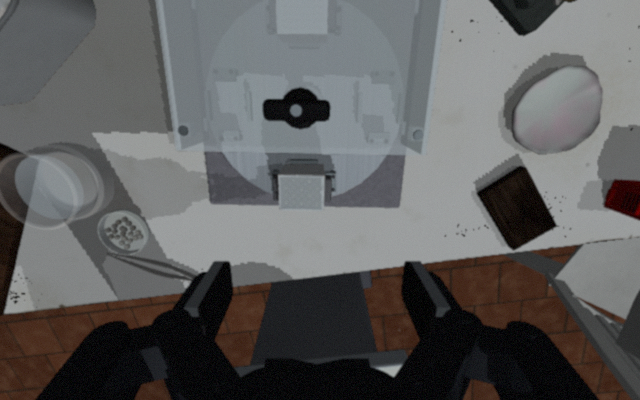

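The w2 picture shows the tall cassette centred at the open front, lid at (302,191), with the knob at (297,109) and the low cassette at (303,15). Joint 6 has reached its end, so I'll take the other half-turn for the same grasp.

```bash
for i in 1; do :; done; python3 -m handwheel '{"gripper":[1,1,1,1,1,1,1,1],"slide":[[0,0,0],[0,0,0],[0,0,0],[0,0,0],[0,0,0],[0,0,0],[0,0,0],[0,0,0]],"yaw":[-0.12,-0.12,-0.12,-0.12,-0.12,-0.12,-0.12,-0.12]}';python3 -m handwheel '{"gripper":[1,1,1,1,1,1,1,1],"slide":[[0,0,0],[0,0,0],[0,0,0],[0,0,0],[0,0,0],[0,0,0],[0,0,0],[0,0,0]],"yaw":[-0.12,-0.12,-0.12,-0.12,-0.12,-0.12,-0.12,-0.12]}' | head -3;python3 -m handwheel '{"gripper":[1,1,1,1,1,1,1,1],"slide":[[0,0,0],[0,0,0],[0,0,0],[0,0,0],[0,0,0],[0,0,0],[0,0,0],[0,0,0]],"yaw":[-0.12,-0.12,-0.12,-0.12,-0.12,-0.12,-0.12,-0.12]}'|head -3;python3 -m handwheel '{"gripper":[1,1,1,1],"slide":[[0,0,0],[0,0,0],[0,0,0],[0,0,0]],"yaw":[-0.12,-0.12,0,0]}'
python3 - <<'E'
from h import *
import pickle
np.set_printoptions(precision=4,suppress=True)
d=pickle.load(open('c0.pkl','rb'))
d['wrist3']=cam('wrist')
pickle.dump(d,open('c0.pkl','wb'));save('w3.png',d['wrist3']['img'])
print(sensors.get_obs()['q'])
w=d['wrist2'];a=onz(w,302,191,.08);b=onz(w,303,15,.066);k=onz(w,297,109,.136);print(a,b,k,np.degrees(np.arctan2(*(a-b)[1::-1])))
FL=onz(w,182,130,.088);FR=onz(w,417,134,.088);print(FL,FR,np.degrees(np.arctan2(*(FL-FR)[1::-1])))
E
```

```text
time: 7.37
ee_pos: [0.4639, -0.0655, 0.2113]
tcp_rot: [-179.6, -0.6, 46.9]
wrist_force: [-0.4, 0.4, 0.1]
opening: 0.0852
grasp_force: 0.0
time: 8.03
ee_pos: [0.4639, -0.0655, 0.2113]
tcp_rot: [179.8, -0.6, 101.9]
time: 8.7
ee_pos: [0.4639, -0.0655, 0.2113]
tcp_rot: [179.3, -0.2, 156.9]
time: 9.03
ee_pos: [0.4639, -0.0656, 0.2113]
tcp_rot: [179.3, -0.0, 170.1]
wrist_force: [-0.1, -0.4, -0.1]
opening: 0.0857
grasp_force: 0.0
[-8.4666 -6.5131 -3.5134 93.0058  0.6804  1.4375]
[ 0.467  -0.0507  0.08  ] [ 0.615  -0.0752  0.066 ] [ 0.5426 -0.0631  0.136 ] 170.600781630433
[0.5393 0.0433 0.088 ] [ 0.506  -0.1591  0.088 ] 80.64447140456204
```

View pics/w3.png

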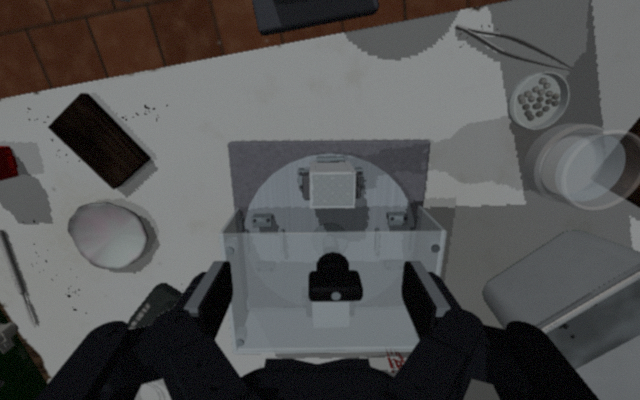

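The w3 picture shows the tall lid at about (333,189), with its dark buttons at about (304,184) and (362,184), and the knob at (336,296).

```bash
python3 - <<'E'
from h import *
import pickle
np.set_printoptions(precision=4,suppress=True)
d=pickle.load(open('c0.pkl','rb'))
def blob(w,x0,y0,x1,y1,z,t):
    g=w['img'].min(2)[y0:y1,x0:x1];m=(g>t).astype(np.uint8)
    c=max(cv2.findContours(m,0,2)[0],key=cv2.contourArea)
    r=cv2.minAreaRect(c+np.array([x0,y0]));q=np.array([onz(w,*p,z) for p in cv2.boxPoints(r)])
    return r,q.mean(0),[np.linalg.norm(q[i]-q[i-1]) for i in(0,1)]
for t in(150,165,180): 
    try: print(t,blob(d['wrist3'],296,150,374,218,.08,t),blob(d['wrist2'],265,172,340,205,.08,t))
    except Exception as e: print(e)
w=d['wrist3'];print(onz(w,333,189,.08),w['img'][189,300:370:5].min(1),w['img'][150:215:4,333].min(1))
a=onz(w,304,184,.059);b=onz(w,362,184,.059);print(a,b)
# heights: triangulate lid centre between two wrist places
print(tri(d['wrist2'],(302,191),w,(333,189)))
R=cv2.Rodrigues
E
```

```text
max() iterable argument is empty
max() iterable argument is empty
max() iterable argument is empty
[ 0.4639 -0.0484  0.08  ] [ 70  62 120 108 110 106 108 107 106 109 108  86  43  86] [ 72  96  90  77 104 104 118 115 106 106 106 107 105 106 121  55  53]
[ 0.4597 -0.0764  0.059 ] [ 0.4701 -0.0179  0.059 ]
(array([ 0.4654, -0.0492,  0.0743]), np.float64(0.0018041822624543461))
```

```bash
python3 -m handwheel '{"gripper":[1,1,1,1,1],"slide":[[1,17,0],[0,0,30],[0,0,30],[0,0,30],[0,0,0]],"yaw":[-0.008,0,0,0,0]}'
python3 - <<'E'
from h import *
np.set_printoptions(precision=4,suppress=True)
c=cam('wrist');save('w4.png',c['img'])
o=sensors.get_obs();print(o['ee_pos'],o['tcp_rot'],o['q'])
from scipy.spatial.transform import Rotation as Ro
R=Ro.from_euler('xyz',o['tcp_rot'],degrees=True).as_matrix()
for z in(.044,):
  print('slide mm',R.T@(np.array([.4655,-.049,z])-o['ee_pos'])*1000)
import pickle;pickle.dump(c,open('c4.pkl','wb'))
E
```

```text
time: 9.5
ee_pos: [0.4632, -0.0474, 0.1161]
tcp_rot: [179.3, -0.5, 170.6]
wrist_force: [-0.4, -0.0, -0.6]
opening: 0.0856
grasp_force: 0.0
[ 0.4641 -0.0476  0.1193] [179.3357  -0.304  170.6405] [ -6.2661  -6.9339 -14.0508  83.1509   0.6798   3.0936]
slide mm [-1.9808 -2.0706 75.2693]
```

View pics/w4.png

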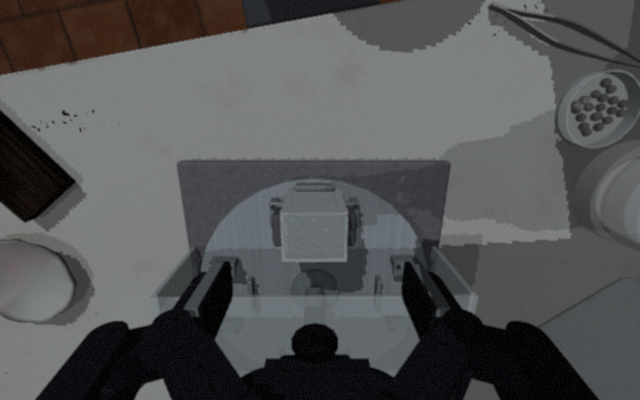

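The w4 picture shows the lid from (281,206) to (347,261), lying between the fingertips at (225,270) and (410,270). I'll check its centre before descending.

```bash
python3 - <<'E'
from h import *
import pickle
np.set_printoptions(precision=4,suppress=True)
c=pickle.load(open('c4.pkl','rb'))
q=np.array([onz(c,u,v,.08) for u,v in((288,206),(346,206),(347,261),(281,261))]);print(q)
q=np.array([onz(c,u,v,.08) for u,v in((281,208),(347,208),(347,261),(281,261))]);print(q.mean(0))
# far (front) edge of lid: row 206 is where lid meets front; print brightness profile
print(c['img'][180:270:3,314].min(1), c['img'][240,270:360:3].min(1))
print('tcp',proj(c,[.4655,-.049,.08]))
E
```

```text
[[ 0.4405 -0.062   0.08  ]
 [ 0.4467 -0.0257  0.08  ]
 [ 0.486  -0.0302  0.08  ]
 [ 0.4784 -0.0743  0.08  ]]
[ 0.4634 -0.0491  0.08  ]
[105  69  89  77  95 100 100 101 101 102 102 115 103 105 102 102 102 103
  99  99 109  99 104 105 101  97 106 109  53  49] [106  70  58  54 119 108 100 103 100 101 103 105 102 102 101 106 101 103
 104 103  99 100 105 103 103 113  42  38  43  70]
tcp (np.float64(314.74144172305535), np.float64(238.10413528801067))
```

```bash
python3 -m handwheel '{"gripper":[1,1,1,1,1,1],"slide":[[-2,-2,0],[0,0,25],[0,0,25],[0,0,20],[0,0,0],[0,0,0]],"yaw":[0,0,0,0,0,0]}'; python3 - <<'E'
from h import *
o=sensors.get_obs();print(o['ee_pos'],o['tcp_rot'])
E
```

```text
time: 10.05
ee_pos: [0.4682, -0.0496, 0.0531]
tcp_rot: [179.3, 0.0, 170.7]
wrist_force: [0.7, -1.1, 0.4]
opening: 0.0855
grasp_force: 0.0
[ 0.46824063 -0.04955066  0.05309176] [1.79316210e+02 3.03625064e-02 1.70730119e+02]
```

```bash
python3 -m handwheel '{"gripper":[1,1,1],"slide":[[2,0,6],[0,0,6],[0,0,0]],"yaw":[0,0,0]}'; python3 -m handwheel '{"gripper":[-1,-1,-1,-1,-1,-1,-1,-1],"slide":[[0,0,0],[0,0,0],[0,0,0],[0,0,0],[0,0,0],[0,0,0],[0,0,0],[0,0,0]],"yaw":[0,0,0,0,0,0,0,0]}' 35
```

```text
time: 10.3
ee_pos: [0.4658, -0.0489, 0.0397]
tcp_rot: [179.3, 0.0, 170.8]
wrist_force: [-0.0, -0.1, -0.6]
opening: 0.0852
grasp_force: 0.0
time: 10.97
ee_pos: [0.4663, -0.0491, 0.0412]
tcp_rot: [179.3, 0.1, 170.8]
wrist_force: [-3.6, 0.5, 12.3]
opening: 0.0436
grasp_force: 35.8
```

```bash
python3 -m handwheel '{"gripper":[-1,-1,-1,-1],"slide":[[0,0,-3],[0,0,-4],[0,0,-5],[0,0,0]],"yaw":[0,0,0,0]}'; python3 - <<'E'
from h import *
a=cam('scene')['img'];b=cam('side')['img'];w=cam('wrist')['img']
im=np.zeros((600,800,3),np.uint8)
im[:364,:400]=cv2.resize(a[150:250,285:395],(400,364),interpolation=cv2.INTER_CUBIC)
im[:400,400:]=cv2.resize(b[180:290,250:360],(400,400),interpolation=cv2.INTER_CUBIC)
im[400:600,240:560]=cv2.resize(w,(320,200))
save('lift1.png',im);o=sensors.get_obs();print(o['wrist_force'],o['torque'],o['opening'])
E
```

```text
time: 11.3
ee_pos: [0.4661, -0.0491, 0.0525]
tcp_rot: [179.3, 0.0, 170.8]
wrist_force: [0.3, 0.2, -0.6]
opening: 0.0439
grasp_force: 36.7
[ 0.12236396 -0.46068571 -1.66646708] [-0.0154748  -0.04294856  0.001557  ] 0.043603981791979385
```

View pics/lift1.png

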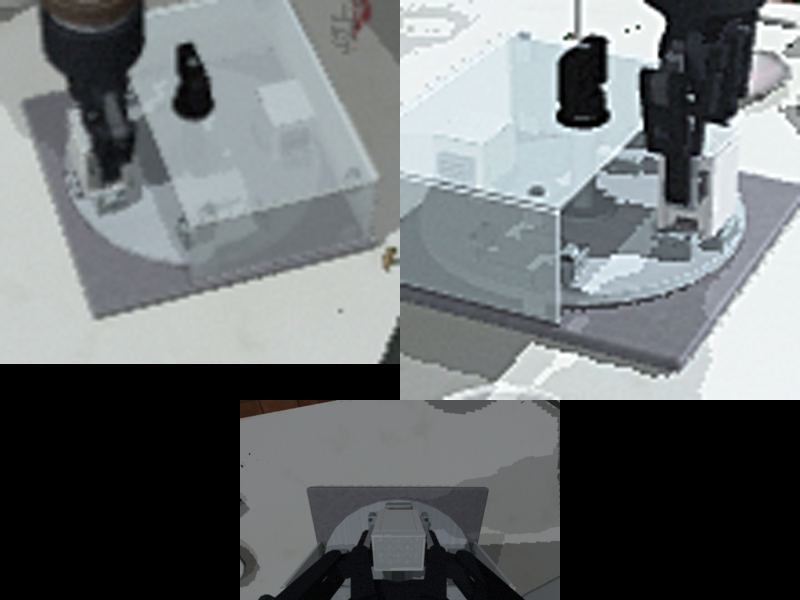

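The picture shows the cassette between the fingers and raised (top edge higher in the side crop). The force is only its weight, so the catches have let go. I'll lift on.

```bash
python3 -m handwheel '{"gripper":[-1,-1,-1,-1,-1,-1,-1,-1],"slide":[[0,0,-10],[0,0,-20],[0,0,-20],[0,0,-20],[0,0,-20],[0,0,-20],[0,0,-20],[0,0,-10]],"yaw":[0,0,0,0,0,0,0,0]}'; python3 -m handwheel '{"gripper":[-1,-1,-1,-1,-1,-1,-1,-1],"slide":[[0,0,0],[0,0,0],[0,0,0],[0,0,0],[0,0,0],[0,0,0],[0,0,0],[0,0,0]],"yaw":[0,0,0,0,0,0,0,0]}'; python3 - <<'E'
from h import *
a=cam('scene')['img'];b=cam('side')['img'];w=cam('wrist')['img']
im=np.zeros((600,800,3),np.uint8)
im[:400,:400]=cv2.resize(a[110:250,275:415],(400,400),interpolation=cv2.INTER_CUBIC)
im[:400,400:]=cv2.resize(b[130:290,220:380],(400,400),interpolation=cv2.INTER_CUBIC)
im[400:600,240:560]=cv2.resize(w,(320,200))
save('lift2.png',im);o=sensors.get_obs();print(o['ee_pos'],o['qd'].round(2))
E
```

```text
time: 12.12
ee_pos: [0.4659, -0.0508, 0.1944]
tcp_rot: [179.3, 0.1, 170.8]
wrist_force: [0.4, 0.2, -0.7]
opening: 0.0436
grasp_force: 36.7
time: 12.78
ee_pos: [0.4653, -0.0507, 0.1912]
tcp_rot: [179.3, -0.0, 170.8]
wrist_force: [0.1, -0.1, -1.0]
opening: 0.0439
grasp_force: 36.7
[ 0.46541343 -0.05068664  0.19143614] [ 0.1  -0.05  0.04 -0.1  -0.08  0.06]
```

View pics/lift2.png

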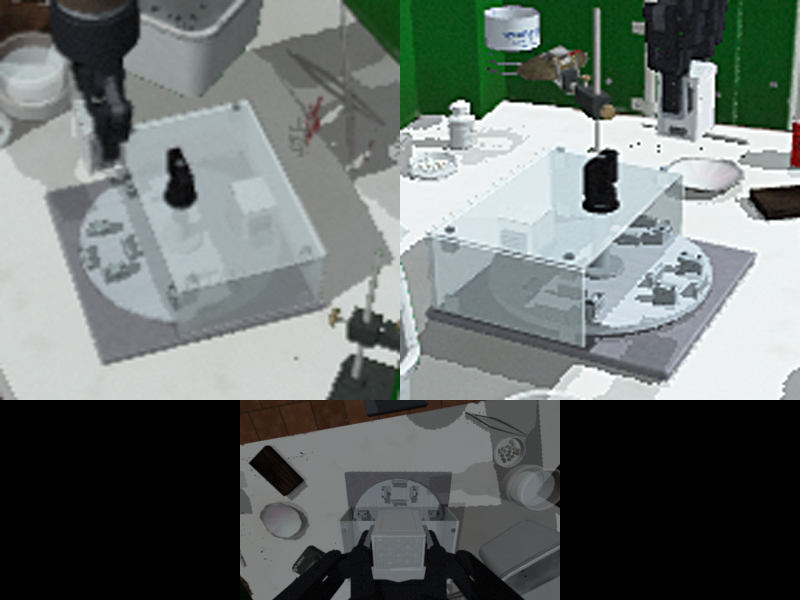

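The picture shows the cassette held upright in the gripper, at about (688,100) in the side crop and well above the cover. Its seat is empty, the low cassette is still seated at the rear, and the things lying around are where they were.

```bash
python3 -c "
from workcell import ticket
print(ticket.job_done())"
```

```text
the job is handed in; nothing more can be done
None
```

The tall cassette was turned to the open front, unlatched and lifted out, and I handed the job in with it held upright by its pinched buttons, its underside about 17 cm above the table by the arm's reading (cover top: 88 mm); the low cassette is still seated, nothing around it looked moved in the last pictures, and the verdict was not shown.

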